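# Top up the carton with slim amber bottles

## Robot

A 6-joint arm with a two-finger parallel gripper is mounted at the origin on the work surface. World frame = base frame: x ahead of the robot, y to its left, z up, the work surface at z = 0. Lengths are in m, angles in rad, forces in N, time in s.
With the tool pointing down it reaches from about 0.35 to 0.85 m from the base axis. Payload 8.1 kg.
Tool frame: the origin (TCP) lies on the centre line of the jaws, within the pads' length; the fingertips stand arm.tip_reach ahead of it and the grasp point (between the pads) lies 3 mm ahead of it (arm.tip_reach is the distance from the TCP to the fingertips, in m); z points along the fingers, y is the line along which they close (so a half turn about z gives the same grasp; the last joint's range is limited). The gripper opens to 93 mm and grips with 3 to 60 N. Pads are 15 mm wide; open, the fingers measure 128 mm over their backs; the gripper's body (75 mm by 188 mm) begins 65 mm behind the grasp point.
Start: joints at [-1.212, 0.13, 1.488, -0, 1.523, -0.085], TCP at [0.258, -0.542, 0.241] pointing down, gripper open.
Joint ranges: [-2.96, 2.96], [-0.89, 2.26], [0.02, 2.5], [-1.34, 4.48], [0, 2.73], [-2.66, 2.66]. Speed limits (rad/s): [2.39, 2.39, 2.79, 3.14, 3.14, 3.14].

## Interface

Orientations are given as a unit quaternion [w, x, y, z].
In Python, from cell import arm gives the robot as it stands.
- The arm moves only by the shell command python3 -m jog 'ROWS' [FORCE]. ROWS is JSON, a list of rows, each an object of numbers: "tx", "ty", "tz": the shift along the tool's x, y, z in mm; "wx", "wy", "wz": the turn, a rotation vector about the tool's x, y, z in rad; "jaw": the opening, from -1 (shut) to 1 (fully open). A call has 1 to 12 rows; each row is the pose to reach, as a shift and turn from the pose commanded when the call began, along the tool's axes at that moment; what a row does not reach only later rows make up. A row lasts 1/8 s, in which the tool goes at most 62.5 mm and 10.7 degrees, less where a joint would pass 70% of its speed; a pose out of reach is approached as far as the arm can. A call with a gripper value outside its range is refused whole. The fingers move at their own pace and stop on an object; FORCE is the grip in N (left out, the last holds). Time passes only in rows, so rows that repeat a pose let the fingers close. It gives the time, the measured TCP pose, the force, the opening and the grip force at its end, in the units of the state.
- arm.read_state(): the state, without advancing time (a new reading comes with each control period).
- arm.grab_frame(name): name is "scene" or "top"; returns a dict with "pixels" (384x512x3 uint8, red, green, blue), "z_map" (384x512 float32, m along the optical axis (not along the pixel's ray), 0 where there is no reading), "fx", "fy", "cx", "cy" (pixels), "dist_coeffs" ([k1, k2, p1, p2, k3] as OpenCV has them; the pictures are not rectified), "rvec" (rotation vector, rad) and "tvec" (3), from world to camera coordinates, as OpenCV has them. Camera axes: x right, y down, z forward; pixel columns grow to the right and rows downward; lengths in m; the calibration is good to about 2 mm. A picture is of the moment at which its call begins.
- arm.finish_job(): hands the job in; it is judged then, once.
Trained networks look in a picture, given as the dict that the camera call returned (one of the last four; its "shot" number tells which), for a name from the list of things; names that differ only in an ending like _2 or _b are one class to them, and where a whole thing is asked for, a point or a joint stands for the part that bears it (a point fixed in the world has none). Each returns a list of dicts, best first, with "confidence" (0 to 1); they miss things now and then, are a little off and sometimes report something else, mostly with a low value. They report only what shows in the picture. A call takes as long as a camera call.
- arm.spot_in(name, picture): "xyz" ([x, y, z] in m, in world coordinates, good to about 4 mm: the middle of the surface that is visible of it).
- arm.place_of(name, picture): "xyz" ([x, y, z] in m, in world coordinates, good to about 4 mm: a listed point, or the origin of a listed thing).
The state is a dict: "t": time; "joint_pos": joint angles; "joint_vel": joint speeds; "joint_efforts": joint torques, N m; "position": TCP position; "ee_rot": TCP orientation; "ft_force": force on the tool from outside, world axes, zero at the start; "torque": the same for the moment, N m; "opening": finger opening in m; "gripper_force": force on a finger pad.
Only numpy, scipy, OpenCV 4.12 (cv2) and the standard library are available. Lean on these libraries where they do the work, as an engineer would, in place of code of your own. Each camera call takes 0.05 s, during which the arm holds its last target. There are 200 camera calls.

## Task

Three bottles were pulled from the open carton for inspection, and three good ones lie on the bench: stand each of them, foot down and cap up, in an empty cell of the carton, right down on its floor, so that every cell is filled. They are glass, so lower them in and let go only for the last few centimetres at most; leave the bottles already packed in their cells, and do not disturb the spray bottle or the tape roll.

Things in the scene. Friction and masses are not known exactly. Their poses are not given: they have to be found in the camera images.
- carton: Open cardboard tray carton, fixed, outside 113 (x) by 149 mm (y). Origin: centre of underside. Floor top at z 4, walls 4 thick, rims at z 85. 3 mm partitions, top edge at z 74, make 3 x 4 cells 33 mm square: centres x -36, 0, 36, y -54, -18, 18, 54. Nine hold standing bottles, three are empty (which ones varies). Turned up to 0.7 rad.
- sealed_carton: Closed brown cardboard carton with a tape strip, 113 x 149 x 138 mm high, heavy, fixed to the bench: an obstacle. Origin: centre of its underside; z up.
- bottle1: Slim amber glass bottle to be packed, about 100 g, 130 mm long, lying on its side, foot roughly towards the open carton, cap outwards. From its foot: round body 28 mm diameter to 90, tapering to a 17 mm neck at 99, blue round cap 20 mm diameter from 104 to 130. Origin: on its axis, halfway (65 mm from each end); z axis points from foot to cap. Lying, its axis is 14 mm above the bench; it can roll if pushed.
- bottle2: Slim amber glass bottle to be packed, about 100 g, 130 mm long, lying on its side, foot roughly towards the open carton, cap outwards. From its foot: round body 28 mm diameter to 90, tapering to a 17 mm neck at 99, blue round cap 20 mm diameter from 104 to 130. Origin: on its axis, halfway (65 mm from each end); z axis points from foot to cap. Lying, its axis is 14 mm above the bench; it can roll if pushed.
- bottle3: Slim amber glass bottle to be packed, about 100 g, 130 mm long, lying on its side, foot roughly towards the open carton, cap outwards. From its foot: round body 28 mm diameter to 90, tapering to a 17 mm neck at 99, blue round cap 20 mm diameter from 104 to 130. Origin: on its axis, halfway (65 mm from each end); z axis points from foot to cap. Lying, its axis is 14 mm above the bench; it can roll if pushed.
- gap1: The floor of one empty cell of the open carton (plain cardboard): origin at the cell's centre on the carton floor, axes parallel to the carton's. A bottle standing there has its origin 65 mm above this point.
- gap2: The floor of one empty cell of the open carton (plain cardboard): origin at the cell's centre on the carton floor, axes parallel to the carton's. A bottle standing there has its origin 65 mm above this point.
- gap3: The floor of one empty cell of the open carton (plain cardboard): origin at the cell's centre on the carton floor, axes parallel to the carton's. A bottle standing there has its origin 65 mm above this point.
- packed1: A bottle already packed, same make and size as bottle1, loose, standing cap up in a cell of the open carton, its cap top 134 mm above the bench. Origin: halfway up its axis; z axis from foot to cap.
- packed2: A bottle already packed, same make and size as bottle1, loose, standing cap up in a cell of the open carton, its cap top 134 mm above the bench. Origin: halfway up its axis; z axis from foot to cap.
- packed3: A bottle already packed, same make and size as bottle1, loose, standing cap up in a cell of the open carton, its cap top 134 mm above the bench. Origin: halfway up its axis; z axis from foot to cap.
- packed4: A bottle already packed, same make and size as bottle1, loose, standing cap up in a cell of the open carton, its cap top 134 mm above the bench. Origin: halfway up its axis; z axis from foot to cap.
- packed5: A bottle already packed, same make and size as bottle1, loose, standing cap up in a cell of the open carton, its cap top 134 mm above the bench. Origin: halfway up its axis; z axis from foot to cap.
- packed6: A bottle already packed, same make and size as bottle1, loose, standing cap up in a cell of the open carton, its cap top 134 mm above the bench. Origin: halfway up its axis; z axis from foot to cap.
- packed7: A bottle already packed, same make and size as bottle1, loose, standing cap up in a cell of the open carton, its cap top 134 mm above the bench. Origin: halfway up its axis; z axis from foot to cap.
- packed8: A bottle already packed, same make and size as bottle1, loose, standing cap up in a cell of the open carton, its cap top 134 mm above the bench. Origin: halfway up its axis; z axis from foot to cap.
- packed9: A bottle already packed, same make and size as bottle1, loose, standing cap up in a cell of the open carton, its cap top 134 mm above the bench. Origin: halfway up its axis; z axis from foot to cap.
- spray: White sanitiser spray bottle with a red and yellow trigger head, loose, 69 mm diameter and 206 mm tall, standing on the bench; the nozzle reaches 63 mm from its axis towards its -x. Origin: centre of its underside.
- tape: Roll of tan packing tape lying flat, loose, 100 mm diameter, 48 mm tall. Origin: centre of its underside.

How it is judged:
By the outcome, as a careful person would: the job done as asked, in the order asked, and still so for the second after the job is handed in, with the robot touching nothing.
It also fails if it takes over 72 s, if anything falls off the work surface, if the arm or the gripper's body presses on something with over 40 N, if the wrist force passes 120 N, or if a joint passes its speed limit or range.

## Working session

There is one attempt and no reset: what is moved stays moved. The work goes in short steps, Python scripts to look and compute and a shell command to move; the robot and the scene stay as the last step left them, time stands still between calls to the robot, and variables do not carry over. Pictures are saved under pics/ and viewed, at most 10 in all, crops included, and the job is handed in when it is done.

```bash
ls; mkdir -p pics; python3 - <<'E'
from cell import arm
import cv2,numpy as np
print(arm.read_state()['position'],arm.read_state()['ee_rot'],arm.tip_reach)
for n in ['scene','top']:
    f=arm.grab_frame(n); cv2.imwrite(f'pics/{n}0.png',f['pixels'][:,:,::-1]); np.savez(f'{n}0.npz',**{k:np.array(v) for k,v in f.items()})
    print(n,f['fx'],f['fy'],f['cx'],f['cy'],f['dist_coeffs'],f['rvec'],f['tvec'])
    for nm in ['bottle1','gap1','carton','sealed_carton','spray','tape','packed1']:
        print(nm,[(np.round(d['xyz'],3).tolist(),round(d['confidence'],2)) for d in arm.place_of(nm,f)])
E
```

```text
pics
[ 0.25746213 -0.54137097  0.23959298] [-9.06632589e-04  9.75481037e-01  2.20081601e-01 -1.19161081e-04] 0.022
scene 375.44514966712546 375.44514966712546 254.57485642312 196.18072362728623 [0.03070253 0.         0.         0.         0.        ] [ 1.90999665  1.41762884 -0.63347497] [-0.15564591 -0.30139733  1.21893658]
bottle1 [([0.495, -0.281, 0.015], 0.73), ([0.391, 0.228, 0.015], 0.66), ([0.564, 0.3, 0.018], 0.43)]
gap1 []
carton [([0.523, -0.026, -0.001], 0.69)]
sealed_carton [([0.712, -0.291, -0.002], 0.57)]
spray [([0.706, 0.188, 0.002], 0.74), ([0.495, -0.078, 0.073], 0.22)]
tape [([0.731, -0.024, -0.001], 0.79)]
packed1 [([0.549, 0.031, 0.071], 0.81), ([0.518, -0.005, 0.068], 0.79), ([0.53, -0.082, 0.072], 0.78), ([0.474, 0.022, 0.07], 0.71), ([0.525, -0.039, 0.07], 0.69), ([0.494, -0.087, 0.073], 0.65), ([0.481, -0.015, 0.066], 0.57), ([0.553, -0.002, 0.069], 0.56), ([0.488, -0.046, 0.065], 0.54)]
top 416.45287707992793 416.45287707992793 251.78312117903184 190.58352237579626 [0.02324476 0.         0.         0.         0.        ] [ 2.13183722 -2.18859632  0.16590876] [-0.0032381   0.56871472  0.97904507]
bottle1 [([0.564, 0.299, 0.015], 0.96), ([0.498, -0.289, 0.015], 0.89), ([0.396, 0.226, 0.011], 0.84)]
gap1 [([0.503, 0.028, 0.006], 0.72), ([0.553, -0.038, 0.007], 0.57), ([0.559, -0.07, 0.005], 0.54)]
carton [([0.525, -0.028, 0.001], 0.61), ([0.52, -0.005, 0.072], 0.51)]
sealed_carton [([0.71, -0.291, 0.0], 0.74)]
spray [([0.702, 0.19, 0.0], 0.59)]
tape [([0.733, -0.026, 0.0], 0.86), ([0.56, -0.071, 0.003], 0.57), ([0.497, -0.286, 0.014], 0.41)]
packed1 [([0.542, 0.029, 0.068], 0.72), ([0.487, -0.053, 0.07], 0.7), ([0.475, 0.018, 0.068], 0.64), ([0.523, -0.042, 0.068], 0.59), ([0.479, -0.012, 0.068], 0.5), ([0.5, -0.084, 0.067], 0.47), ([0.528, -0.081, 0.069], 0.43), ([0.519, -0.005, 0.069], 0.42), ([0.554, -0.001, 0.069], 0.41)]
```

View pics/scene0.png

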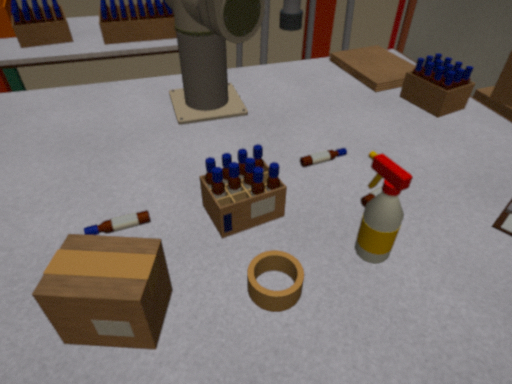

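View pics/top0.png

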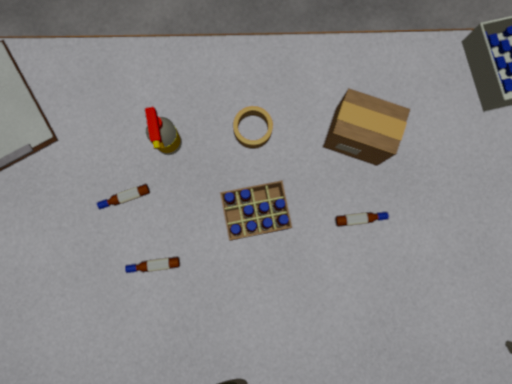

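The scene view shows bottles at (118,222) and (322,157), and a third partly hidden behind the spray at (372,200). The top view shows bottles at (123,197), (153,264) and (361,218). The empty cells are at about (234,213), (259,191) and (275,188). Next I'll get exact poses from the depth clouds of both views.

```bash
cat >h.py <<'E'
import numpy as np,cv2
from scipy.spatial.transform import Rotation as R
from scipy.optimize import least_squares
def cloud(f):
    H,W=f['z_map'].shape; u,v=np.meshgrid(np.arange(W),np.arange(H))
    K=np.array([[f['fx'],0,f['cx']],[0,f['fy'],f['cy']],[0,0,1]],float)
    n=cv2.undistortPoints(np.stack([u,v],-1).reshape(-1,1,2).astype(float),K,np.array(f['dist_coeffs'],float)).reshape(-1,2)
    z=f['z_map'].reshape(-1,1); P=np.hstack([n*z,z])
    Rm=cv2.Rodrigues(np.array(f['rvec'],float))[0]
    w=(P-np.array(f['tvec']).reshape(3))@Rm; w[z[:,0]<=0]=np.nan
    return w.reshape(H,W,3)
def hsv(f): return cv2.cvtColor(f['pixels'],cv2.COLOR_RGB2HSV)
def blue(f):
    h=hsv(f); return (h[...,0]>105)&(h[...,0]<135)&(h[...,1]>150)&(h[...,2]>50)
def bottle(f,c,rad=.085):
    w=cloud(f); h=hsv(f); m=(np.hypot(w[...,0]-c[0],w[...,1]-c[1])<rad)&(w[...,2]>.006)&(w[...,2]<.05)
    b=m&blue(f); a=m&~blue(f)
    p=w[m]; 
    if len(p)<20:return None
    q=p[:,:2]; mu=q.mean(0); d=np.linalg.svd(q-mu)[2][0]
    if b.sum()>3 and d@(w[b][:,:2].mean(0)-mu)<0:d=-d
    s=(q-mu)@d; n=np.array([-d[1],d[0]]); t=(q-mu)@n
    return dict(n=len(p),cap=(mu+d*s.max()+n*(t.max()+t.min())/2).round(4),foot=(mu+d*s.min()+n*(t.max()+t.min())/2).round(4),L=round(s.ptp() if hasattr(s,'ptp') else np.ptp(s),4),wid=round(np.ptp(t),4),ztop=np.percentile(p[:,2],98).round(4),ang=round(np.arctan2(d[1],d[0]),3),capc=w[b].mean(0).round(4) if b.sum() else None)
def caps(f):
    w=cloud(f); m=(blue(f)&(w[...,2]>.11)&(w[...,2]<.15)&(np.hypot(w[...,0]-.525,w[...,1]+.027)<.12))
    m2=m&(w[...,2]>.128)
    n,l,st,ce=cv2.connectedComponentsWithStats(m2.astype(np.uint8))
    return np.array([np.r_[(w[l==i].max(0)+w[l==i].min(0))[:2]/2,np.median(w[l==i][:,2]),st[i,4]] for i in range(1,n) if st[i,4]>6])
E
python3 - <<'E'
from h import *
F={n:dict(np.load(n+'0.npz')) for n in ['scene','top']}
for n,f in F.items():
    for c in [(.497,-.285),(.394,.227),(.564,.3)]: print(n,bottle(f,c))
    C=caps(f);print(C.round(4).tolist())
    G=[(x,y) for x in(-.036,0,.036) for y in(-.054,-.018,.018,.054)]
    def res(p):
        g=np.array(G)@np.array([[np.cos(p[2]),np.sin(p[2])],[-np.sin(p[2]),np.cos(p[2])]])+p[:2]
        return np.linalg.norm(C[:,None,:2]-g,axis=2)
    for a0 in (.2,-.2):
        s=least_squares(lambda p:res(p).min(1),[.525,-.027,a0],loss='soft_l1',f_scale=.003,x_scale=[.01,.01,.1])
        print(s.x.round(4),s.cost**.5,sorted(res(s.x).argmin(1)))
    w=cloud(f); m=(np.hypot(w[...,0]-.525,w[...,1]+.027)<.11)&(abs(w[...,2]-.085)<.004)
    q=w[m][:,:2].astype(np.float32); print('rim',len(q),cv2.minAreaRect(q))
    # sealed carton top
    m=(np.hypot(w[...,0]-.71,w[...,1]+.29)<.13)&(abs(w[...,2]-.138)<.006); print('sealed',cv2.boxPoints(cv2.minAreaRect(w[m][:,:2].astype(np.float32))).round(3).tolist())
E
```

```text
scene {'n': 783, 'cap': array([ 0.5056, -0.3531]), 'foot': array([ 0.4982, -0.2237]), 'L': np.float64(0.1296), 'wid': np.float64(0.0241), 'ztop': np.float64(0.0284), 'ang': np.float64(-1.514), 'capc': array([ 0.5079, -0.3391,  0.0204])}
scene {'n': 456, 'cap': array([0.3935, 0.2934]), 'foot': array([0.4083, 0.1622]), 'L': np.float64(0.132), 'wid': np.float64(0.0263), 'ztop': np.float64(0.028), 'ang': np.float64(1.683), 'capc': array([0.3983, 0.2788, 0.0198])}
scene {'n': 160, 'cap': array([0.5859, 0.2364]), 'foot': array([0.5605, 0.305 ]), 'L': np.float64(0.0732), 'wid': np.float64(0.021), 'ztop': np.float64(0.0284), 'ang': np.float64(-1.216), 'capc': None}
[[0.4786, 0.0212, 0.133, 42.0], [0.4842, -0.0143, 0.1328, 38.0], [0.4903, -0.0494, 0.133, 44.0], [0.4952, -0.0848, 0.1327, 46.0], [0.5193, -0.0073, 0.1328, 57.0], [0.5245, -0.0425, 0.1329, 60.0], [0.5496, 0.033, 0.1333, 50.0], [0.5304, -0.0783, 0.1332, 60.0], [0.5529, -0.0016, 0.1331, 65.0]]
[ 0.5221 -0.0256  0.1626] 0.0020244728321490405 [np.int64(0), np.int64(1), np.int64(2), np.int64(3), np.int64(4), np.int64(5), np.int64(6), n
[... 1406 characters left out ...]
0], [0.4797, -0.0124, 0.1336, 60.0], [0.473, 0.0227, 0.1339, 59.0]]
[ 0.5172 -0.0242  0.1638] 0.0015196866164575245 [np.int64(0), np.int64(1), np.int64(2), np.int64(3), np.int64(4), np.int64(5), np.int64(6), np.int64(10), np.int64(11)]
[ 0.5172 -0.0242  0.1638] 0.0015196866160549162 [np.int64(0), np.int64(1), np.int64(2), np.int64(3), np.int64(4), np.int64(5), np.int64(6), np.int64(10), np.int64(11)]
rim 441 ((0.5181822776794434, -0.02420392632484436), (0.11306258291006088, 0.14896820485591888), 9.689888954162598)
sealed [[0.628000020980835, -0.34299999475479126], [0.7350000143051147, -0.382999986410141], [0.7889999747276306, -0.23999999463558197], [0.6809999942779541, -0.20000000298023224]]
```

```bash
cat >>h.py <<'E'
CAR=np.array([.5195,-.0248]);CYAW=.1635; PHI=np.pi/4
B={1:((.504,-.340),-1.514),2:((.394,.279),1.682),3:((.5495,.350),1.893)}
GAP={'A':(.036,-.054),'B':(.036,-.018),'C':(0,.054)}; LEAN={'A':-np.pi/4,'B':-np.pi/4,'C':np.pi/4}
def rot(zt,yt,ref):
    zt=zt/np.linalg.norm(zt); c=[]
    for s in(1,-1):
        y=s*yt/np.linalg.norm(yt); c.append(R.from_matrix(np.c_[np.cross(y,zt),y,zt]))
    return min(c,key=lambda r:(ref.inv()*r).magnitude())
def pick(ref,xy,ang,back=0,z=.014,a=.013):
    f=-np.array([np.cos(ang),np.sin(ang),0]); zt=np.cos(PHI)*f-np.sin(PHI)*np.array([0,0,1])
    r=rot(zt,np.cross([0,0,1],f),ref); return np.r_[xy,z]-(a+back)*zt,r
def place(ref,xy,lean,zgrip,a=.013):
    n=np.array([np.cos(lean),np.sin(lean),0]); zt=-np.cos(PHI)*np.array([0,0,1])-np.sin(PHI)*n
    return np.r_[xy,zgrip]-a*zt,rot(zt,np.cross([0,0,1],n),ref)
def gap(g):
    c,s=np.cos(CYAW),np.sin(CYAW); x,y=GAP[g]; return CAR+[c*x-s*y,s*x+c*y]
def pose(st): q=np.array(st['ee_rot']); return np.array(st['position']),R.from_quat(q[[1,2,3,0]])
def rel(p0,r0,p,r):
    print('t',(r0.inv().apply(p-p0)*1000).round(1),'w',(r0.inv()*r).as_rotvec().round(3),'goal',p.round(4),'rows',round(np.linalg.norm(p-p0)/.0625,1),round(np.degrees((r0.inv()*r).magnitude())/10.7,1))
E
python3 - <<'E'
from h import *; from cell import arm
p0,r0=pose(arm.read_state())
pp,rp=pick(r0,*B[1],back=.08); rel(p0,r0,pp,rp); print(rp.as_matrix().round(2).tolist())
E
```

```text
t [284.3 -15.7 160.9] w [ 0.464  0.69  -1.119] goal [ 0.5077 -0.4057  0.0798] rows 5.2 7.5
[[-0.04, 1.0, -0.04], [0.71, 0.06, 0.71], [0.71, -0.0, -0.71]]
```

```bash
python3 -m jog '[{"tx":284.3,"ty":-15.7,"tz":60,"wx":0.464,"wy":0.69,"wz":-1.119,"jaw":0},{"tx":284.3,"ty":-15.7,"tz":60,"wx":0.464,"wy":0.69,"wz":-1.119,"jaw":0},{"tx":284.3,"ty":-15.7,"tz":60,"wx":0.464,"wy":0.69,"wz":-1.119,"jaw":0},{"tx":284.3,"ty":-15.7,"tz":60,"wx":0.464,"wy":0.69,"wz":-1.119,"jaw":0},{"tx":284.3,"ty":-15.7,"tz":60,"wx":0.464,"wy":0.69,"wz":-1.119,"jaw":0},{"tx":284.3,"ty":-15.7,"tz":161,"wx":0.464,"wy":0.69,"wz":-1.119,"jaw":0},{"tx":284.3,"ty":-15.7,"tz":161,"wx":0.464,"wy":0.69,"wz":-1.119,"jaw":0},{"tx":284.3,"ty":-15.7,"tz":161,"wx":0.464,"wy":0.69,"wz":-1.119,"jaw":0},{"tx":284.3,"ty":-15.7,"tz":161,"wx":0.464,"wy":0.69,"wz":-1.119,"jaw":0},{"tx":284.3,"ty":-15.7,"tz":161,"wx":0.464,"wy":0.69,"wz":-1.119,"jaw":0}]' 30
python3 - <<'E'
from h import *; from cell import arm
p0,r0=pose(arm.read_state());print(p0,arm.read_state()['joint_pos'])
rel(p0,r0,*pick(r0,*B[1]))
for n in ['scene','top']:
    f=arm.grab_frame(n); cv2.imwrite(f'pics/{n}1.png',f['pixels'][:,:,::-1])
E
python3 -c "
import cv2;a=[cv2.imread(f'pics/{n}1.png') for n in('scene','top')]
a=[cv2.resize(a[0][150:300,40:240],None,fx=2.0,fy=3.0*2/3*1.0),cv2.resize(a[1][150:300,290:490],None,fx=2,fy=2)]
cv2.imwrite('pics/c1.png',cv2.hconcat(a))"
```

```text
t: 2.05
position: [0.5083, -0.4064, 0.081]
ee_rot: [-0.277, 0.635, 0.671, 0.262]
ft_force: [-0.4, -0.8, 1.0]
opening: 0.0464
gripper_force: 0.0
[ 0.50827742 -0.40638928  0.0810153 ] [-0.96032671  1.0041291   0.79102657  0.42403556  2.01098349 -0.96660642]
t [-0.1 -0.6 81.4] w [ 0.002  0.003 -0.001] goal [ 0.5045 -0.3492  0.0232] rows 1.3 0.0
```

View pics/c1.png

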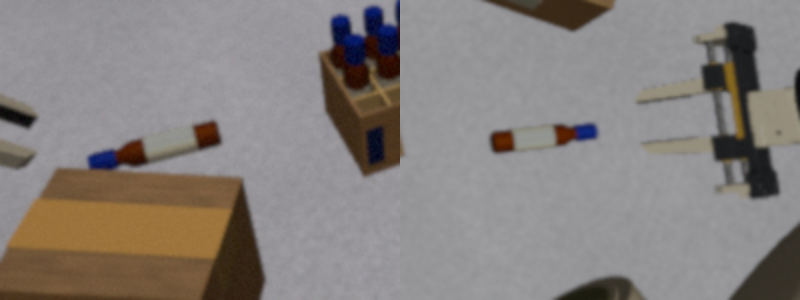

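The crop shows the open fingers at about (640,122), lined up with the cap at (585,131). The cap sits slightly towards -x, so I'll bias the approach that way.

```bash
python3 -m jog '[{"ty":-2.5,"tz":30},{"ty":-2.5,"tz":60},{"ty":-2.5,"tz":81},{"ty":-2.5,"tz":81},{"ty":-2.5,"tz":81},{"ty":-2.5,"tz":81,"jaw":-1},{"ty":-2.5,"tz":81,"jaw":-1},{"ty":-2.5,"tz":81,"jaw":-1},{"ty":-2.5,"tz":81,"jaw":-1},{"ty":-2.5,"tz":81,"jaw":-1}]' 40
python3 - <<'E'
from h import *; from cell import arm
p0,r0=pose(arm.read_state());print(p0)
for h in (.32,.30): rel(p0,r0,*place(r0,gap('C'),CYAW+LEAN['C'],h))
rel(p0,r0,p0+[0,0,.26],r0)
E
```

```text
[ 0.50828961 -0.40649806  0.08197739]
t [487.3  32.7 135.6] w [ 0.003 -1.502  0.749] goal [0.5161 0.036  0.3292] rows 8.1 9.0
t [473.2  32.6 149.8] w [ 0.003 -1.502  0.749] goal [0.5161 0.036  0.3092] rows 8.0 9.0
t [ 183.2    0.4 -184.5] w [0. 0. 0.] goal [ 0.5083 -0.4065  0.342 ] rows 4.2 0.0invalid input at $[0]: expected keys tx, ty, tz, wx, wy, wz, jaw
```

```bash
python3 -m jog '[{"tx":0,"ty":-2.5,"tz":30,"wx":0,"wy":0,"wz":0,"jaw":0},{"tx":0,"ty":-2.5,"tz":60,"wx":0,"wy":0,"wz":0,"jaw":0},{"tx":0,"ty":-2.5,"tz":81.5,"wx":0,"wy":0,"wz":0,"jaw":0},{"tx":0,"ty":-2.5,"tz":81.5,"wx":0,"wy":0,"wz":0,"jaw":0},{"tx":0,"ty":-2.5,"tz":81.5,"wx":0,"wy":0,"wz":0,"jaw":0},{"tx":0,"ty":-2.5,"tz":81.5,"wx":0,"wy":0,"wz":0,"jaw":-1},{"tx":0,"ty":-2.5,"tz":81.5,"wx":0,"wy":0,"wz":0,"jaw":-1},{"tx":0,"ty":-2.5,"tz":81.5,"wx":0,"wy":0,"wz":0,"jaw":-1},{"tx":0,"ty":-2.5,"tz":81.5,"wx":0,"wy":0,"wz":0,"jaw":-1},{"tx":0,"ty":-2.5,"tz":81.5,"wx":0,"wy":0,"wz":0,"jaw":-1}]' 40
python3 - <<'E'
from h import *; from cell import arm
p0,r0=pose(arm.read_state());print(p0)
rel(p0,r0,*place(r0,gap('C'),CYAW+LEAN['C'],.30))
rel(p0,r0,p0+[0,0,.24],r0)
E
```

```text
t: 3.4
position: [0.5019, -0.3484, 0.0221]
ee_rot: [-0.278, 0.635, 0.671, 0.263]
ft_force: [-0.2, -2.1, 2.1]
opening: 0.0192
gripper_force: 40.0
[ 0.50194071 -0.3483787   0.02210452]
t [473.8  35.7  67.9] w [-0.    -1.505  0.751] goal [0.5161 0.036  0.3092] rows 7.7 9.0
t [ 169.7   -0.  -169.7] w [0. 0. 0.] goal [ 0.5019 -0.3484  0.2621] rows 3.8 0.0
```

```bash
python3 -m jog '[{"tx":42,"ty":0,"tz":-42,"wx":0,"wy":0,"wz":0,"jaw":-1},{"tx":85,"ty":0,"tz":-85,"wx":0,"wy":0,"wz":0,"jaw":-1},{"tx":127,"ty":0,"tz":-127,"wx":0,"wy":0,"wz":0,"jaw":-1},{"tx":170,"ty":0,"tz":-170,"wx":0,"wy":0,"wz":0,"jaw":-1},{"tx":473.8,"ty":35.7,"tz":68,"wx":0,"wy":-1.505,"wz":0.751,"jaw":-1},{"tx":473.8,"ty":35.7,"tz":68,"wx":0,"wy":-1.505,"wz":0.751,"jaw":-1},{"tx":473.8,"ty":35.7,"tz":68,"wx":0,"wy":-1.505,"wz":0.751,"jaw":-1},{"tx":473.8,"ty":35.7,"tz":68,"wx":0,"wy":-1.505,"wz":0.751,"jaw":-1},{"tx":473.8,"ty":35.7,"tz":68,"wx":0,"wy":-1.505,"wz":0.751,"jaw":-1},{"tx":473.8,"ty":35.7,"tz":68,"wx":0,"wy":-1.505,"wz":0.751,"jaw":-1},{"tx":473.8,"ty":35.7,"tz":68,"wx":0,"wy":-1.505,"wz":0.751,"jaw":-1},{"tx":473.8,"ty":35.7,"tz":68,"wx":0,"wy":-1.505,"wz":0.751,"jaw":-1}]'
python3 -m jog '[{"tx":0,"ty":0,"tz":0,"wx":0,"wy":0,"wz":0,"jaw":-1},{"tx":0,"ty":0,"tz":0,"wx":0,"wy":0,"wz":0,"jaw":-1}]'
python3 - <<'E'
from h import *; from cell import arm
p0,r0=pose(arm.read_state());print(p0,arm.read_state()['opening'])
rel(p0,r0,*place(r0,gap('C'),CYAW+LEAN['C'],.30))
a=[]
for n in ['scene','top']:
    f=arm.grab_frame(n); a.append(f['pixels'][:,:,::-1]); np.savez(n+'2.npz',**{k:np.array(v) for k,v in f.items()})
cv2.imwrite('pics/c2.png',cv2.hconcat([cv2.resize(np.ascontiguousarray(x),None,fx=2,fy=2) for x in (a[0][70:270,150:350],a[1][90:290,160:360])]))
E
```

```text
t: 4.9
position: [0.5161, 0.0391, 0.3104]
ee_rot: [0.12, 0.829, 0.475, -0.269]
ft_force: [-0.5, -1.1, -1.8]
opening: 0.0194
gripper_force: 39.8
t: 5.15
position: [0.5161, 0.0359, 0.3091]
ee_rot: [0.116, 0.83, 0.476, -0.268]
ft_force: [0.8, 0.6, -1.2]
opening: 0.0194
gripper_force: 39.8
[0.51609903 0.03593917 0.30908007] 0.01938997297365803
t [-0.1 -0.  -0.1] w [-0.001 -0.193  0.096] goal [0.5161 0.036  0.3092] rows 0.0 1.2
```

View pics/c2.png

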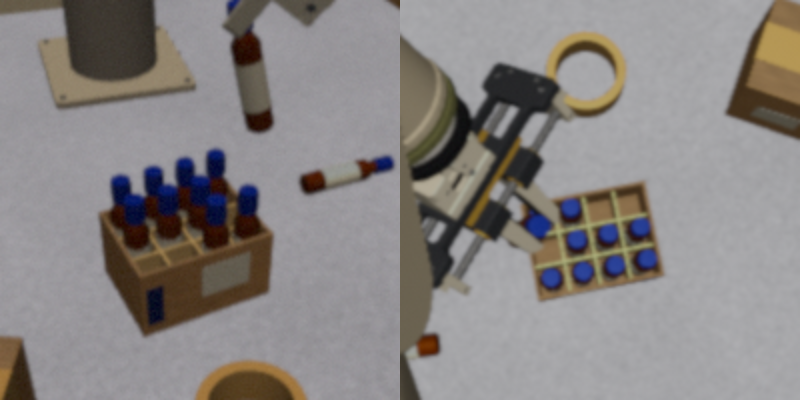

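The bottle is held over the carton (foot at scene crop (258,128)), but it's still about 0.2 rad short of upright. I'll finish the turn and measure the bottle.

```bash
python3 -m jog '[{"tx":0,"ty":0,"tz":0,"wx":-0.001,"wy":-0.193,"wz":0.096,"jaw":-1},{"tx":0,"ty":0,"tz":0,"wx":-0.001,"wy":-0.193,"wz":0.096,"jaw":-1},{"tx":0,"ty":0,"tz":0,"wx":-0.001,"wy":-0.193,"wz":0.096,"jaw":-1},{"tx":0,"ty":0,"tz":0,"wx":-0.001,"wy":-0.193,"wz":0.096,"jaw":-1}]'
cat >>h.py <<'E'
def circ(q,r,view):  # centre of a visible arc (horizontal slice), radius known
    c0=q.mean(0)+view*r*.6
    return least_squares(lambda c:np.linalg.norm(q-c,axis=1)-r,c0,loss='soft_l1',f_scale=.001,x_scale=.01).x
def held(f,xy,zfoot,rad=.05):
    w=cloud(f); cam=-cv2.Rodrigues(np.array(f['rvec'],float))[0].T@np.array(f['tvec']).reshape(3)
    v=np.array(xy)-cam[:2]; v/=np.linalg.norm(v); out=[]
    for lo,hi in [(5,30),(30,60),(60,85)]:
        m=(w[...,2]>zfoot+lo/1000)&(w[...,2]<zfoot+hi/1000)&(np.hypot(w[...,0]-xy[0],w[...,1]-xy[1])<rad)
        q=w[m]
        if len(q)>15: out.append(np.r_[circ(q[:,:2],.014,v),np.median(q[:,2]),len(q)])
    m=(np.hypot(w[...,0]-xy[0],w[...,1]-xy[1])<.025)&(w[...,2]>zfoot-.03)&(w[...,2]<zfoot+.1)
    return np.array(out).round(4),np.percentile(w[m][:,2],1) if m.sum() else None
E
python3 - <<'E'
from h import *; from cell import arm
p0,r0=pose(arm.read_state());print(p0,arm.read_state()['opening'],gap('C'))
rel(p0,r0,*place(r0,gap('C'),CYAW+LEAN['C'],.141))
f=arm.grab_frame('scene');print(held(f,gap('C'),.183));
C=caps(f);print(C[:,:2].round(4).tolist())
E
```

```text
t: 5.75
position: [0.5162, 0.0357, 0.3104]
ee_rot: [0.175, 0.822, 0.422, -0.34]
ft_force: [0.4, -1.0, -1.7]
opening: 0.0193
gripper_force: 39.8
[0.51624603 0.03566811 0.31043149] 0.01932980272121507 [0.51071028 0.02847984]
t [113.3  -0.6 113.3] w [ 0.001 -0.001 -0.002] goal [0.5161 0.036  0.1502] rows 2.6 0.0
(array([[5.111e-01, 3.040e-02, 2.009e-01, 1.630e+02],
       [5.119e-01, 2.990e-02, 2.280e-01, 2.120e+02],
       [5.117e-01, 2.950e-02, 2.560e-01, 1.920e+02]]), np.float64(0.18774570897938658))
[[0.4781, 0.0217], [0.4851, -0.0144], [0.4902, -0.049], [0.4962, -0.0849], [0.5198, -0.0073], [0.5252, -0.0431], [0.549, 0.0335], [0.53, -0.0782], [0.5534, -0.0015]]
```

```bash
python3 - <<'E'
from h import *; from cell import arm
p0,r0=pose(arm.read_state())
d=np.array([.001,-.0013,0])
for z in(.18,.135): rel(p0,r0,*place(r0,gap('C')+d[:2],CYAW+LEAN['C'],z))
E
```

```text
t [85.5  1.1 86.1] w [ 0.001 -0.001 -0.002] goal [0.5171 0.0347 0.1892] rows 1.9 0.0
t [117.3   1.  117.9] w [ 0.001 -0.001 -0.002] goal [0.5171 0.0347 0.1442] rows 2.7 0.0
```

```bash
python3 -m jog '[{"tx":30,"ty":1,"tz":30.5,"wx":0,"wy":0,"wz":0,"jaw":-1},{"tx":57,"ty":1,"tz":57.5,"wx":0,"wy":0,"wz":0,"jaw":-1},{"tx":57,"ty":1,"tz":57.5,"wx":0,"wy":0,"wz":0,"jaw":-1},{"tx":70,"ty":1,"tz":70.5,"wx":0,"wy":0,"wz":0,"jaw":-1},{"tx":78,"ty":1,"tz":78.5,"wx":0,"wy":0,"wz":0,"jaw":-1},{"tx":86,"ty":1,"tz":86.5,"wx":0,"wy":0,"wz":0,"jaw":-1},{"tx":86,"ty":1,"tz":86.5,"wx":0,"wy":0,"wz":0,"jaw":-1},{"tx":86,"ty":1,"tz":86.5,"wx":0,"wy":0,"wz":0,"jaw":-1}]'
python3 - <<'E'
from h import *; from cell import arm
p0,r0=pose(arm.read_state());s=arm.read_state();print(p0,s['opening'],s['ft_force'],s['torque'])
rel(p0,r0,*place(r0,gap('C')+[.001,-.0013],CYAW+LEAN['C'],.135))
a=[]
for n in ['scene','top']:
    f=arm.grab_frame(n); a.append(f['pixels'][:,:,::-1])
cv2.imwrite('pics/c3.png',cv2.hconcat([cv2.resize(np.ascontiguousarray(x),None,fx=4,fy=4,interpolation=cv2.INTER_CUBIC) for x in (a[0][110:240,190:290],a[1][140:270,200:300])]))
E
```

```text
t: 6.8
position: [0.5166, 0.035, 0.1875]
ee_rot: [0.176, 0.822, 0.421, -0.341]
ft_force: [-0.1, -0.5, -0.8]
opening: 0.019
gripper_force: 39.8
[0.51660797 0.034957   0.18753451] 0.018965098719841627 [-0.12318763 -0.48018924 -0.78244318] [ 0.34363591 -0.29188033  0.04204144]
t [30.8  0.5 30.5] w [ 0.001  0.003 -0.001] goal [0.5171 0.0347 0.1442] rows 0.7 0.0
```

View pics/c3.png

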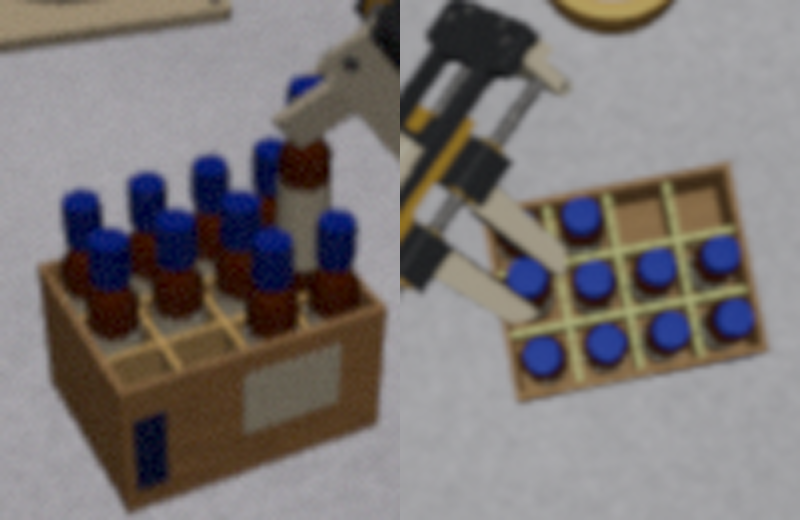

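The foot is inside the cell below the partition tops, with no contact force. Next: lower to about 14 mm above the floor, watch the force, then release with a small opening.

```bash
python3 -m jog '[{"tx":8,"ty":0.5,"tz":8,"wx":0,"wy":0,"wz":0,"jaw":-1},{"tx":16,"ty":0.5,"tz":16,"wx":0,"wy":0,"wz":0,"jaw":-1},{"tx":23,"ty":0.5,"tz":23,"wx":0,"wy":0,"wz":0,"jaw":-1},{"tx":28,"ty":0.5,"tz":28,"wx":0,"wy":0,"wz":0,"jaw":-1},{"tx":28,"ty":0.5,"tz":28,"wx":0,"wy":0,"wz":0,"jaw":-1},{"tx":28,"ty":0.5,"tz":28,"wx":0,"wy":0,"wz":0,"jaw":-1}]'
python3 - <<'E'
from h import *; from cell import arm
f=arm.grab_frame('scene'); C=caps(f);print(C.round(4).tolist())
E
```

```text
t: 7.65
position: [0.517, 0.0345, 0.1478]
ee_rot: [0.176, 0.822, 0.421, -0.341]
ft_force: [1.0, -0.4, -1.3]
opening: 0.0193
gripper_force: 39.8
[[0.4908, 0.0213, 0.133, 42.0], [0.4844, -0.0143, 0.1329, 37.0], [0.4915, -0.0492, 0.1329, 48.0], [0.4967, -0.085, 0.1333, 46.0], [0.5193, -0.0075, 0.1328, 57.0], [0.5246, -0.0428, 0.1326, 57.0], [0.5481, 0.0331, 0.1328, 55.0], [0.5301, -0.0787, 0.1327, 61.0], [0.5529, -0.0019, 0.1331, 67.0]]
```

```bash
python3 -m jog '[{"tx":0,"ty":0,"tz":0,"wx":0,"wy":0,"wz":0,"jaw":-0.27},{"tx":0,"ty":0,"tz":0,"wx":0,"wy":0,"wz":0,"jaw":-0.27},{"tx":0,"ty":0,"tz":0,"wx":0,"wy":0,"wz":0,"jaw":-0.27},{"tx":0,"ty":0,"tz":-20,"wx":0,"wy":0,"wz":0,"jaw":-0.27},{"tx":0,"ty":0,"tz":-60,"wx":0,"wy":0,"wz":0,"jaw":-0.27},{"tx":0,"ty":0,"tz":-120,"wx":0,"wy":0,"wz":0,"jaw":-0.27},{"tx":0,"ty":0,"tz":-180,"wx":0,"wy":0,"wz":0,"jaw":-0.27},{"tx":0,"ty":0,"tz":-180,"wx":0,"wy":0,"wz":0,"jaw":-0.27}]'
python3 - <<'E'
from h import *; from cell import arm
p0,r0=pose(arm.read_state());print(p0)
f=arm.grab_frame('scene'); C=caps(f);print(C.round(4).tolist())
for b in(2,3):
    print(b);rel(p0,r0,*pick(r0,*B[b],back=.08));rel(p0,r0,pick(r0,*B[b],back=.08)[0]+[0,0,.1],pick(r0,*B[b])[1])
for n in['scene','top']:
    f=arm.grab_frame(n)
    for c in [(.394,.227),(.564,.3)]: print(bottle(f,c,.09))
E
```

```text
t: 8.7
position: [0.5935, 0.141, 0.2782]
ee_rot: [0.177, 0.823, 0.422, -0.337]
ft_force: [1.1, -0.2, 0.2]
opening: 0.0341
gripper_force: 0.0
[0.59353863 0.14100999 0.27817903]
[[0.478, 0.0216, 0.1326, 42.0], [0.4855, -0.0142, 0.133, 39.0], [0.4904, -0.0495, 0.1332, 44.0], [0.5153, 0.0267, 0.1326, 50.0], [0.4953, -0.0848, 0.1327, 45.0], [0.5178, -0.0072, 0.1331, 56.0], [0.5252, -0.0426, 0.1326, 61.0], [0.5478, 0.033, 0.1329, 53.0], [0.5303, -0.0785, 0.133, 62.0], [0.5542, -0.0017, 0.1333, 66.0]]
2
t [ 170.6 -287.7  107.8] w [-0.512 -0.002 -0.523] goal [0.3867 0.3444 0.0798] rows 5.6 3.9
t [ 100.1 -287.1   36.9] w [-0.512 -0.002 -0.523] goal [0.3867 0.3444 0.1798] rows 4.9 3.9
3
t [ 268.8 -211.8   11. ] w [-0.661 -0.001 -0.672] goal [0.5287 0.4124 0.0798] rows 5.5 5.0
t [ 198.4 -211.2  -60. ] w [-0.661 -0.001 -0.672] goal [0.5287 0.4124 0.1798] rows 4.7 5.0
{'n': 457, 'cap': array([0.3936, 0.2922]), 'foot': array([0.4081, 0.1624]), 'L': np.float64(0.1307), 'wid': np.float64(0.0255), 'ztop': np.float64(0.0281), 'ang': np.float64(1.682), 'capc': array([0.3986, 0.2784, 0.0202])}
{'n': 160, 'cap': array([0.5853, 0.2359]), 'foot': array([0.5596, 0.3054]), 'L': np.float64(0.0741), 'wid': np.float64(0.0218), 'ztop': np.float64(0.0285), 'ang': np.float64(-1.217), 'capc': None}
{'n': 567, 'cap': array([0.3845, 0.2862]), 'foot': array([0.3977, 0.1626]), 'L': np.float64(0.1244), 'wid': np.float64(0.0386), 'ztop': np.float64(0.0305), 'ang': np.float64(1.677), 'capc': array([0.3902, 0.2764, 0.0226])}
{'n': 521, 'cap': array([0.529 , 0.3449]), 'foot': array([0.5685, 0.2281]), 'L': np.float64(0.1233), 'wid': np.float64(0.1359), 'ztop': np.float64(0.03), 'ang': np.float64(1.897), 'capc': array([0.5486, 0.3428, 0.0233])}
```

Bottle 1 is seated: its cap is at z 0.133, like its neighbours. On to bottle 2.

```bash
python3 -m jog '[{"tx":30,"ty":-286.5,"tz":-34,"wx":-0.512,"wy":-0.002,"wz":-0.523,"jaw":0},{"tx":30,"ty":-286.5,"tz":-34,"wx":-0.512,"wy":-0.002,"wz":-0.523,"jaw":0},{"tx":30,"ty":-286.5,"tz":-34,"wx":-0.512,"wy":-0.002,"wz":-0.523,"jaw":0},{"tx":30,"ty":-286.5,"tz":-34,"wx":-0.512,"wy":-0.002,"wz":-0.523,"jaw":0},{"tx":30,"ty":-286.5,"tz":-34,"wx":-0.512,"wy":-0.002,"wz":-0.523,"jaw":0},{"tx":170.6,"ty":-287.7,"tz":107.8,"wx":-0.512,"wy":-0.002,"wz":-0.523,"jaw":0},{"tx":170.6,"ty":-287.7,"tz":107.8,"wx":-0.512,"wy":-0.002,"wz":-0.523,"jaw":0},{"tx":170.6,"ty":-287.7,"tz":107.8,"wx":-0.512,"wy":-0.002,"wz":-0.523,"jaw":0},{"tx":170.6,"ty":-287.7,"tz":107.8,"wx":-0.512,"wy":-0.002,"wz":-0.523,"jaw":0},{"tx":170.6,"ty":-287.7,"tz":107.8,"wx":-0.512,"wy":-0.002,"wz":-0.523,"jaw":0},{"tx":170.6,"ty":-287.7,"tz":107.8,"wx":-0.512,"wy":-0.002,"wz":-0.523,"jaw":0}]'
python3 - <<'E'
from h import *; from cell import arm
p0,r0=pose(arm.read_state());print(arm.read_state()['joint_pos'])
rel(p0,r0,*pick(r0,(.392,.2785),1.682))
E
```

```text
t: 10.22
position: [0.3843, 0.3425, 0.0799]
ee_rot: [0.283, 0.616, 0.689, -0.257]
ft_force: [0.1, 0.6, -0.3]
opening: 0.0464
gripper_force: 0.0
[ 0.95265167  0.61777772  1.38499673 -0.4948187   1.75787944  0.90586867]
t [ 1.   1.1 79.2] w [-0.006 -0.     0.003] goal [0.391  0.2876 0.0232] rows 1.3 0.0
```

```bash
python3 -m jog '[{"tx":1,"ty":1,"tz":30,"wx":0,"wy":0,"wz":0,"jaw":0},{"tx":1,"ty":1,"tz":60,"wx":0,"wy":0,"wz":0,"jaw":0},{"tx":1,"ty":1,"tz":79,"wx":0,"wy":0,"wz":0,"jaw":0},{"tx":1,"ty":1,"tz":79,"wx":0,"wy":0,"wz":0,"jaw":0},{"tx":1,"ty":1,"tz":79,"wx":0,"wy":0,"wz":0,"jaw":0},{"tx":1,"ty":1,"tz":79,"wx":0,"wy":0,"wz":0,"jaw":-1},{"tx":1,"ty":1,"tz":79,"wx":0,"wy":0,"wz":0,"jaw":-1},{"tx":1,"ty":1,"tz":79,"wx":0,"wy":0,"wz":0,"jaw":-1},{"tx":1,"ty":1,"tz":79,"wx":0,"wy":0,"wz":0,"jaw":-1},{"tx":1,"ty":1,"tz":79,"wx":0,"wy":0,"wz":0,"jaw":-1}]' 40
python3 - <<'E'
from h import *; from cell import arm
p0,r0=pose(arm.read_state());print(p0)
rel(p0,r0,p0+[0,0,.25],r0)
p,r=place(r0,gap('B')+[.001,-.0013],CYAW+LEAN['B'],.30);rel(p0,r0,p,r);rel(p0+[0,0,.25],r0,p,r)
print((r0.inv()*r).as_euler('xyz'),r.as_matrix().round(2).tolist())
E
```

```text
t: 11.48
position: [0.3901, 0.2871, 0.0215]
ee_rot: [0.283, 0.615, 0.689, -0.259]
ft_force: [1.1, 0.4, 6.9]
opening: 0.0192
gripper_force: 43.2
[0.39008123 0.28710659 0.02151299]
t [-177.1   -2.  -176.4] w [0. 0. 0.] goal [0.3901 0.2871 0.2715] rows 4.0 0.0
t [-450.   136.8   42.7] w [-0.009  1.468 -0.927] goal [ 0.5664 -0.0434  0.3092] rows 7.6 9.3
t [-272.9  138.8  219.1] w [-0.009  1.468 -0.927] goal [ 0.5664 -0.0434  0.3092] rows 6.0 9.3
[-1.26583993  0.98027677 -1.87117537] [[-0.57, 0.58, -0.57], [0.41, 0.81, 0.41], [0.71, -0.0, -0.71]]
```

```bash
python3 -m jog '[{"tx":-42,"ty":0,"tz":-42,"wx":0,"wy":0,"wz":0,"jaw":-1},{"tx":-85,"ty":-1,"tz":-85,"wx":0,"wy":0,"wz":0,"jaw":-1},{"tx":-130,"ty":-1,"tz":-130,"wx":0,"wy":0,"wz":0,"jaw":-1},{"tx":-177,"ty":-2,"tz":-176,"wx":0,"wy":0,"wz":0,"jaw":-1},{"tx":-450,"ty":136.8,"tz":42.7,"wx":-0.009,"wy":1.468,"wz":-0.927,"jaw":-1},{"tx":-450,"ty":136.8,"tz":42.7,"wx":-0.009,"wy":1.468,"wz":-0.927,"jaw":-1},{"tx":-450,"ty":136.8,"tz":42.7,"wx":-0.009,"wy":1.468,"wz":-0.927,"jaw":-1},{"tx":-450,"ty":136.8,"tz":42.7,"wx":-0.009,"wy":1.468,"wz":-0.927,"jaw":-1},{"tx":-450,"ty":136.8,"tz":42.7,"wx":-0.009,"wy":1.468,"wz":-0.927,"jaw":-1},{"tx":-450,"ty":136.8,"tz":42.7,"wx":-0.009,"wy":1.468,"wz":-0.927,"jaw":-1},{"tx":-450,"ty":136.8,"tz":42.7,"wx":-0.009,"wy":1.468,"wz":-0.927,"jaw":-1},{"tx":-450,"ty":136.8,"tz":42.7,"wx":-0.009,"wy":1.468,"wz":-0.927,"jaw":-1}]'
python3 - <<'E'
from h import *; from cell import arm
p0,r0=pose(arm.read_state());print(arm.read_state()['joint_pos'])
rel(p0,r0,*place(r0,gap('B')+[.001,-.0013],CYAW+LEAN['B'],.30))
E
```

```text
t: 12.98
position: [0.5667, -0.0457, 0.3084]
ee_rot: [-0.277, 0.352, 0.892, 0.062]
ft_force: [0.4, 0.6, -1.5]
opening: 0.0195
gripper_force: 40.0
[-0.27829003  0.52617231  0.98903662  0.20758736  2.16894032 -1.02762803]
t [2.  1.5 0.2] w [ 0.     0.21  -0.135] goal [ 0.5664 -0.0434  0.3092] rows 0.0 1.3
```

```bash
python3 -m jog '[{"tx":2,"ty":1.5,"tz":0.2,"wx":0,"wy":0.21,"wz":-0.135,"jaw":-1},{"tx":2,"ty":1.5,"tz":0.2,"wx":0,"wy":0.21,"wz":-0.135,"jaw":-1},{"tx":2,"ty":1.5,"tz":0.2,"wx":0,"wy":0.21,"wz":-0.135,"jaw":-1},{"tx":2,"ty":1.5,"tz":0.2,"wx":0,"wy":0.21,"wz":-0.135,"jaw":-1},{"tx":2,"ty":1.5,"tz":0.2,"wx":0,"wy":0.21,"wz":-0.135,"jaw":-1}]'
python3 - <<'E'
from h import *; from cell import arm
p0,r0=pose(arm.read_state());print(arm.read_state()['opening'])
g=gap('B');print(g)
f=arm.grab_frame('scene');print(held(f,g,.183))
f=arm.grab_frame('top');print(held(f,g,.183))
for z in(.18,.138): rel(p0,r0,*place(r0,g+[.001,-.0013],CYAW+LEAN['B'],z))
E
```

```text
t: 13.6
position: [0.566, -0.041, 0.3102]
ee_rot: [-0.362, 0.284, 0.881, 0.114]
ft_force: [-0.1, 0.2, -1.0]
opening: 0.0195
gripper_force: 40.0
0.019477962579666348
[ 0.5579498  -0.03670013]
(array([[ 5.607e-01, -3.730e-02,  2.005e-01,  1.770e+02],
       [ 5.611e-01, -3.720e-02,  2.280e-01,  2.490e+02],
       [ 5.611e-01, -3.700e-02,  2.558e-01,  2.260e+02]]), np.float64(0.18812831961891888))
(array([[ 0.5594, -0.0367,  0.1985, 18.    ],
       [ 0.5589, -0.0365,  0.2288, 25.    ],
       [ 0.559 , -0.0363,  0.2552, 26.    ]]), np.float64(0.19328238275368975))
t [-86.2  -1.2  85. ] w [-0.003  0.007 -0.002] goal [ 0.5664 -0.0434  0.1892] rows 1.9 0.0
t [-115.7   -1.1  114.9] w [-0.003  0.007 -0.002] goal [ 0.5664 -0.0434  0.1472] rows 2.6 0.0
```

```bash
python3 - <<'E'
from h import *; from cell import arm
p0,r0=pose(arm.read_state()); g=gap('B')
for z in(.18,.138): rel(p0,r0,*place(r0,g+[-.0004,.0011],CYAW+LEAN['B'],z))
E
```

```text
t [-84.4   0.   86.7] w [-0.003  0.007 -0.002] goal [ 0.565  -0.041   0.1892] rows 1.9 0.0
t [-113.9    0.2  116.6] w [-0.003  0.007 -0.002] goal [ 0.565  -0.041   0.1472] rows 2.6 0.0
```

```bash
python3 -m jog '[{"tx":-30,"ty":0,"tz":30,"wx":0,"wy":0.007,"wz":0,"jaw":-1},{"tx":-56,"ty":0,"tz":58,"wx":0,"wy":0.007,"wz":0,"jaw":-1},{"tx":-56,"ty":0,"tz":58,"wx":0,"wy":0.007,"wz":0,"jaw":-1},{"tx":-68,"ty":0,"tz":70,"wx":0,"wy":0.007,"wz":0,"jaw":-1},{"tx":-76,"ty":0,"tz":78,"wx":0,"wy":0.007,"wz":0,"jaw":-1},{"tx":-84.4,"ty":0,"tz":86.7,"wx":0,"wy":0.007,"wz":0,"jaw":-1},{"tx":-84.4,"ty":0,"tz":86.7,"wx":0,"wy":0.007,"wz":0,"jaw":-1}]'
python3 - <<'E'
from h import *; from cell import arm
p0,r0=pose(arm.read_state()); g=gap('B')
for z in(.138,.132): rel(p0,r0,*place(r0,g+[-.0004,.0011],CYAW+LEAN['B'],z))
f=arm.grab_frame('scene'); C=caps(f);print(C.round(4).tolist(),held(f,g,.08,.03))
E
```

```text
t: 14.58
position: [0.5642, -0.0411, 0.1869]
ee_rot: [-0.367, 0.283, 0.878, 0.116]
ft_force: [-0.3, -0.3, -0.7]
opening: 0.0191
gripper_force: 40.0
t [-28.6   0.8  27.6] w [-0.003 -0.004 -0.003] goal [ 0.565  -0.041   0.1472] rows 0.6 0.0
t [-32.9   0.8  31.8] w [-0.003 -0.004 -0.003] goal [ 0.565  -0.041   0.1412] rows 0.7 0.0
[[0.4773, 0.0211, 0.133, 42.0], [0.5291, -0.0785, 0.133, 63.0], [0.5585, -0.0049, 0.1322, 23.0]] (array([[ 5.581e-01, -3.550e-02,  9.630e-02,  2.220e+02],
       [ 5.585e-01, -3.650e-02,  1.239e-01,  2.300e+02],
       [ 5.584e-01, -3.660e-02,  1.455e-01,  7.100e+01]]), np.float64(0.05258118700002458))
```

```bash
python3 -m jog '[{"tx":-8,"ty":0.8,"tz":8,"wx":0,"wy":0,"wz":0,"jaw":-1},{"tx":-16,"ty":0.8,"tz":16,"wx":0,"wy":0,"wz":0,"jaw":-1},{"tx":-24,"ty":0.8,"tz":24,"wx":0,"wy":0,"wz":0,"jaw":-1},{"tx":-32,"ty":0.8,"tz":31,"wx":0,"wy":0,"wz":0,"jaw":-1},{"tx":-32,"ty":0.8,"tz":31,"wx":0,"wy":0,"wz":0,"jaw":-1},{"tx":-32,"ty":0.8,"tz":31,"wx":0,"wy":0,"wz":0,"jaw":-1}]'
```

```text
t: 15.38
position: [0.5656, -0.0411, 0.1436]
ee_rot: [-0.366, 0.283, 0.879, 0.116]
ft_force: [0.7, 0.1, 0.2]
opening: 0.019
gripper_force: 40.0
```

```bash
python3 -m jog '[{"tx":0,"ty":0,"tz":0,"wx":0,"wy":0,"wz":0,"jaw":-0.27},{"tx":0,"ty":0,"tz":0,"wx":0,"wy":0,"wz":0,"jaw":-0.27},{"tx":0,"ty":0,"tz":0,"wx":0,"wy":0,"wz":0,"jaw":-0.27},{"tx":0,"ty":0,"tz":-20,"wx":0,"wy":0,"wz":0,"jaw":-0.27},{"tx":0,"ty":0,"tz":-60,"wx":0,"wy":0,"wz":0,"jaw":-0.27},{"tx":0,"ty":0,"tz":-120,"wx":0,"wy":0,"wz":0,"jaw":-0.27},{"tx":0,"ty":0,"tz":-180,"wx":0,"wy":0,"wz":0,"jaw":-0.27},{"tx":0,"ty":0,"tz":-180,"wx":0,"wy":0,"wz":0,"jaw":-0.27}]'
python3 - <<'E'
from h import *; from cell import arm
p0,r0=pose(arm.read_state());a=[]
for n in['scene','top']:
    f=arm.grab_frame(n);print(caps(f).round(4).tolist());print(bottle(f,(.564,.3),.08)); a.append(f['pixels'][:,:,::-1])
for z in (.25,0):
    p,r=pick(r0,(.550,.349),1.893,back=.08);rel(p0,r0,p+[0,0,z],r)
print(r.as_matrix().round(2).tolist(),arm.read_state()['joint_pos'])
cv2.imwrite('pics/c4.png',cv2.hconcat([cv2.resize(np.ascontiguousarray(x),None,fx=4,fy=4,interpolation=cv2.INTER_CUBIC) for x in (a[0][110:240,190:290],a[1][140:270,200:300])]))
E
```

```text
t: 16.38
position: [0.6613, -0.1118, 0.2675]
ee_rot: [-0.363, 0.284, 0.88, 0.117]
ft_force: [0.7, -0.3, 0.8]
opening: 0.034
gripper_force: 0.0
[[0.4808, 0.0236, 0.133, 20.0], [0.5162, 0.0264, 0.1328, 50.0], [0.5474, 0.0329, 0.133, 55.0], [0.5534, -0.0013, 0.133, 66.0]]
{'n': 160, 'cap': array([0.5856, 0.2356]), 'foot': array([0.5602, 0.3057]), 'L': np.float64(0.0746), 'wid': np.float64(0.0211), 'ztop': np.float64(0.0287), 'ang': np.float64(-1.222), 'capc': None}
[[0.5552, -0.0365, 0.1337, 55.0], [0.5496, -0.001, 0.1337, 56.0], [0.5438, 0.0344, 0.1341, 58.0], [0.5253, -0.0756, 0.1338, 53.0], [0.5196, -0.0421, 0.1338, 56.0], [0.5138, -0.0067, 0.134, 58.0], [0.5084, 0.0286, 0.1337, 56.0], [0.4852, -0.0476, 0.1346, 61.0], [0.4796, -0.0124, 0.1342, 60.0], [0.473, 0.0227, 0.1342, 59.0]]
{'n': 568, 'cap': array([0.5375, 0.3693]), 'foot': array([0.5817, 0.2376]), 'L': np.float64(0.1389), 'wid': np.float64(0.1498), 'ztop': np.float64(0.0303), 'ang': np.float64(1.895), 'capc': array([0.5468, 0.348 , 0.0228])}
t [337.  347.1 246.9] w [-1.000e-03 -1.512e+00  6.910e-01] goal [0.5292 0.4114 0.3298] rows 8.7 8.9
t [160.6 347.5 424.1] w [-1.000e-03 -1.512e+00  6.910e-01] goal [0.5292 0.4114 0.0798] rows 9.1 8.9
[[-0.22, 0.95, 0.22], [0.67, 0.32, -0.67], [-0.71, 0.0, -0.71]] [-0.34785543  1.26550405  0.03808348  0.3661763   2.57473929 -1.05773895]
```

View pics/c4.png

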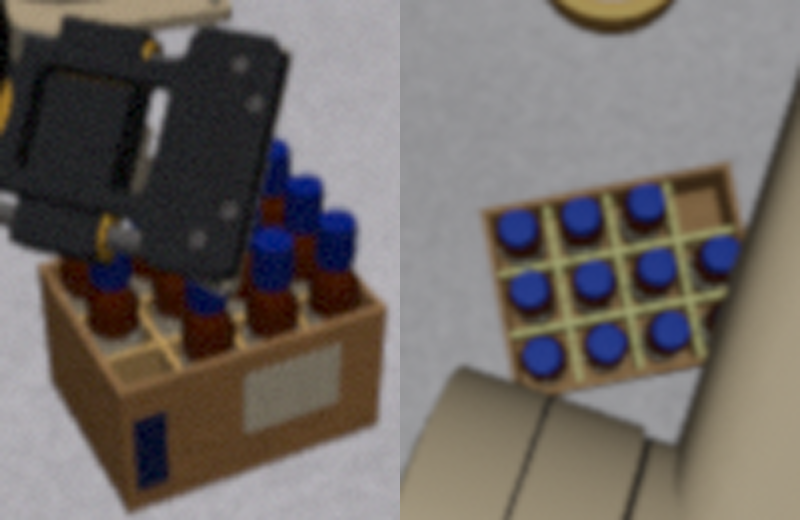

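Top crop: 11 caps are seated and only the corner cell at (705,205) is empty. Now for the last bottle.

```bash
python3 -m jog '[{"tx":337,"ty":347,"tz":247,"wx":-0.001,"wy":-1.512,"wz":0.691,"jaw":0},{"tx":337,"ty":347,"tz":247,"wx":-0.001,"wy":-1.512,"wz":0.691,"jaw":0},{"tx":337,"ty":347,"tz":247,"wx":-0.001,"wy":-1.512,"wz":0.691,"jaw":0},{"tx":337,"ty":347,"tz":247,"wx":-0.001,"wy":-1.512,"wz":0.691,"jaw":0},{"tx":337,"ty":347,"tz":247,"wx":-0.001,"wy":-1.512,"wz":0.691,"jaw":0},{"tx":337,"ty":347,"tz":247,"wx":-0.001,"wy":-1.512,"wz":0.691,"jaw":0},{"tx":337,"ty":347,"tz":247,"wx":-0.001,"wy":-1.512,"wz":0.691,"jaw":0},{"tx":337,"ty":347,"tz":247,"wx":-0.001,"wy":-1.512,"wz":0.691,"jaw":0},{"tx":337,"ty":347,"tz":247,"wx":-0.001,"wy":-1.512,"wz":0.691,"jaw":0},{"tx":337,"ty":347,"tz":247,"wx":-0.001,"wy":-1.512,"wz":0.691,"jaw":0},{"tx":337,"ty":347,"tz":247,"wx":-0.001,"wy":-1.512,"wz":0.691,"jaw":0},{"tx":337,"ty":347,"tz":247,"wx":-0.001,"wy":-1.512,"wz":0.691,"jaw":0}]'
python3 - <<'E'
from h import *; from cell import arm
p0,r0=pose(arm.read_state());print(arm.read_state()['joint_pos'])
f=arm.grab_frame('top');print([ (d['xyz'],d['confidence']) for d in arm.place_of('bottle3',f)]);w=cloud(f)
m=(w[...,2]>.01)&(w[...,2]<.04)&(np.hypot(w[...,0]-.567,w[...,1]-.3)<.075)&(hsv(f)[...,1]>60)
q=w[m][:,:2]; print(cv2.minAreaRect(q.astype(np.float32)),cv2.fitLine(q.astype(np.float32),cv2.DIST_HUBER,0,.01,.01).ravel())
rel(p0,r0,*pick(r0,(.549,.349),1.893,back=.08))
E
```

```text
t: 17.98
position: [0.5284, 0.412, 0.3277]
ee_rot: [0.31, 0.538, 0.751, -0.224]
ft_force: [0.3, -0.5, 0.1]
opening: 0.0465
gripper_force: 0.0
[ 0.90207878  0.68072993  0.82586186 -0.7156824   2.01741031  0.38333775]
[([0.5648, 0.3007, 0.0115], 0.76), ([0.4811, -0.0136, 0.0696], 0.69), ([0.5577, -0.0406, 0.0689], 0.49), ([0.5137, 0.029, 0.068], 0.46)]
((0.56299889087677, 0.2998606860637665), (0.023551296442747116, 0.12924538552761078), 18.61757469177246) [ 0.31221747 -0.95001066  0.56158435  0.30285925]
t [175.    0.4 175.6] w [0.    0.    0.005] goal [0.5282 0.4114 0.0798] rows 4.0 0.0
```

```bash
python3 -m jog '[{"tx":175,"ty":0,"tz":175.6,"wx":0,"wy":0,"wz":0.005,"jaw":0},{"tx":175,"ty":0,"tz":175.6,"wx":0,"wy":0,"wz":0.005,"jaw":0},{"tx":175,"ty":0,"tz":175.6,"wx":0,"wy":0,"wz":0.005,"jaw":0},{"tx":175,"ty":0,"tz":175.6,"wx":0,"wy":0,"wz":0.005,"jaw":0},{"tx":175,"ty":0,"tz":175.6,"wx":0,"wy":0,"wz":0.005,"jaw":0},{"tx":175,"ty":0,"tz":175.6,"wx":0,"wy":0,"wz":0.005,"jaw":0},{"tx":175,"ty":0,"tz":175.6,"wx":0,"wy":0,"wz":0.005,"jaw":0}]'
python3 - <<'E'
from h import *; from cell import arm
p0,r0=pose(arm.read_state())
rel(p0,r0,*pick(r0,(.548,.349),1.895))
E
```

```text
t: 18.95
position: [0.531, 0.413, 0.0867]
ee_rot: [0.311, 0.544, 0.748, -0.219]
ft_force: [0.0, 0.1, 0.3]
opening: 0.0466
gripper_force: 0.0
t [ 4.2 -4.5 85.1] w [ 0.002 -0.005 -0.011] goal [0.5451 0.3577 0.0232] rows 1.4 0.1
```

```bash
python3 -m jog '[{"tx":0,"ty":0,"tz":0,"wx":0,"wy":0,"wz":0,"jaw":0},{"tx":0,"ty":0,"tz":0,"wx":0,"wy":0,"wz":0,"jaw":0}]'
python3 - <<'E'
from h import *; from cell import arm
p0,r0=pose(arm.read_state())
rel(p0,r0,*pick(r0,(.548,.349),1.895))
E
```

```text
t: 19.2
position: [0.5292, 0.4121, 0.0826]
ee_rot: [0.31, 0.542, 0.749, -0.222]
ft_force: [-0.6, 0.3, 0.6]
opening: 0.047
gripper_force: 0.0
t [ 1.8 -2.2 82. ] w [-0.001 -0.002 -0.007] goal [0.5451 0.3577 0.0232] rows 1.3 0.0
```

```bash
python3 -m jog '[{"tx":1,"ty":-2,"tz":30,"wx":0,"wy":0,"wz":0,"jaw":0},{"tx":1,"ty":-2,"tz":60,"wx":0,"wy":0,"wz":0,"jaw":0},{"tx":1,"ty":-2,"tz":80,"wx":0,"wy":0,"wz":0,"jaw":0},{"tx":1,"ty":-2,"tz":80,"wx":0,"wy":0,"wz":0,"jaw":0},{"tx":1,"ty":-2,"tz":80,"wx":0,"wy":0,"wz":0,"jaw":0},{"tx":1,"ty":-2,"tz":80,"wx":0,"wy":0,"wz":0,"jaw":-1},{"tx":1,"ty":-2,"tz":80,"wx":0,"wy":0,"wz":0,"jaw":-1},{"tx":1,"ty":-2,"tz":80,"wx":0,"wy":0,"wz":0,"jaw":-1},{"tx":1,"ty":-2,"tz":80,"wx":0,"wy":0,"wz":0,"jaw":-1},{"tx":1,"ty":-2,"tz":80,"wx":0,"wy":0,"wz":0,"jaw":-1}]' 40
python3 - <<'E'
from h import *; from cell import arm
p0,r0=pose(arm.read_state());print(p0)
rel(p0,r0,p0+[0,0,.28],r0)
p,r=place(r0,gap('A'),CYAW+LEAN['A'],.30);rel(p0,r0,p,r)
E
```

```text
t: 20.45
position: [0.5446, 0.3581, 0.0241]
ee_rot: [0.31, 0.542, 0.749, -0.223]
ft_force: [-1.1, 0.8, 0.3]
opening: 0.0194
gripper_force: 39.9
[0.54459557 0.35809062 0.02407136]
t [-197.7    0.8 -198.3] w [0. 0. 0.] goal [0.5446 0.3581 0.3041] rows 4.5 0.0
t [-500.4 -110.3   95.9] w [ 0.004  1.513 -0.698] goal [ 0.5713 -0.0776  0.3092] rows 8.3 8.9
```

```bash
python3 -m jog '[{"tx":-42,"ty":0,"tz":-42,"wx":0,"wy":0,"wz":0,"jaw":-1},{"tx":-85,"ty":0,"tz":-85,"wx":0,"wy":0,"wz":0,"jaw":-1},{"tx":-128,"ty":0,"tz":-128,"wx":0,"wy":0,"wz":0,"jaw":-1},{"tx":-165,"ty":1,"tz":-165,"wx":0,"wy":0,"wz":0,"jaw":-1},{"tx":-198,"ty":1,"tz":-198,"wx":0,"wy":0,"wz":0,"jaw":-1},{"tx":-198,"ty":1,"tz":-198,"wx":0,"wy":0,"wz":0,"jaw":-1}]'
python3 - <<'E'
from h import *; from cell import arm
p0,r0=pose(arm.read_state())
p,r=place(r0,gap('A'),CYAW+LEAN['A'],.30);rel(p0,r0,p,r)
E
```

```text
t: 21.2
position: [0.546, 0.3586, 0.3096]
ee_rot: [0.311, 0.544, 0.748, -0.219]
ft_force: [0.5, -0.3, -1.6]
opening: 0.0189
gripper_force: 39.9
t [-300.7 -112.5  296.4] w [ 0.014  1.512 -0.698] goal [ 0.5713 -0.0776  0.3092] rows 7.0 8.9
```

```bash
python3 -m jog '[{"tx":-300.7,"ty":-112.5,"tz":296.4,"wx":0.014,"wy":1.512,"wz":-0.698,"jaw":-1},{"tx":-300.7,"ty":-112.5,"tz":296.4,"wx":0.014,"wy":1.512,"wz":-0.698,"jaw":-1},{"tx":-300.7,"ty":-112.5,"tz":296.4,"wx":0.014,"wy":1.512,"wz":-0.698,"jaw":-1},{"tx":-300.7,"ty":-112.5,"tz":296.4,"wx":0.014,"wy":1.512,"wz":-0.698,"jaw":-1},{"tx":-300.7,"ty":-112.5,"tz":296.4,"wx":0.014,"wy":1.512,"wz":-0.698,"jaw":-1},{"tx":-300.7,"ty":-112.5,"tz":296.4,"wx":0.014,"wy":1.512,"wz":-0.698,"jaw":-1},{"tx":-300.7,"ty":-112.5,"tz":296.4,"wx":0.014,"wy":1.512,"wz":-0.698,"jaw":-1},{"tx":-300.7,"ty":-112.5,"tz":296.4,"wx":0.014,"wy":1.512,"wz":-0.698,"jaw":-1},{"tx":-300.7,"ty":-112.5,"tz":296.4,"wx":0.014,"wy":1.512,"wz":-0.698,"jaw":-1},{"tx":-300.7,"ty":-112.5,"tz":296.4,"wx":0.014,"wy":1.512,"wz":-0.698,"jaw":-1},{"tx":-300.7,"ty":-112.5,"tz":296.4,"wx":0.014,"wy":1.512,"wz":-0.698,"jaw":-1},{"tx":-300.7,"ty":-112.5,"tz":296.4,"wx":0.014,"wy":1.512,"wz":-0.698,"jaw":-1}]'
python3 - <<'E'
from h import *; from cell import arm
p0,r0=pose(arm.read_state());print(arm.read_state()['joint_pos'])
g=gap('A');print(g)
f=arm.grab_frame('scene');print(held(f,g,.183))
p,r=place(r0,g,CYAW+LEAN['A'],.30);rel(p0,r0,p,r)
E
```

```text
t: 22.7
position: [0.5706, -0.0777, 0.3091]
ee_rot: [-0.363, 0.284, 0.88, 0.112]
ft_force: [-0.2, 0.8, -0.0]
opening: 0.0192
gripper_force: 39.9
[-0.34169664  0.73842702  0.77400345  0.27334346  2.37173948 -1.16517582]
[ 0.56380961 -0.07222003]
(array([[ 5.638e-01, -7.220e-02,  2.004e-01,  1.770e+02],
       [ 5.641e-01, -7.220e-02,  2.279e-01,  2.460e+02],
       [ 5.636e-01, -7.210e-02,  2.561e-01,  2.280e+02]]), np.float64(0.18517758687672015))
t [-0.3  0.5 -0.4] w [-0.007  0.005 -0.005] goal [ 0.5713 -0.0776  0.3092] rows 0.0 0.1
```

```bash
python3 - <<'E'
from h import *; from cell import arm
p0,r0=pose(arm.read_state()); g=gap('A')+[.0018,-.0006]
for z in(.18,.131): rel(p0,r0,*place(r0,g,CYAW+LEAN['A'],z))
E
```

```text
t [-86.1   2.1  83.7] w [-0.007  0.005 -0.005] goal [ 0.5731 -0.0782  0.1892] rows 1.9 0.1
t [-120.6    2.5  118.6] w [-0.007  0.005 -0.005] goal [ 0.5731 -0.0782  0.1402] rows 2.7 0.1
```

```bash
python3 -m jog '[{"tx":-30,"ty":2,"tz":29,"wx":-0.007,"wy":0.005,"wz":-0.005,"jaw":-1},{"tx":-58,"ty":2,"tz":56,"wx":-0.007,"wy":0.005,"wz":-0.005,"jaw":-1},{"tx":-58,"ty":2,"tz":56,"wx":-0.007,"wy":0.005,"wz":-0.005,"jaw":-1},{"tx":-70,"ty":2,"tz":68,"wx":-0.007,"wy":0.005,"wz":-0.005,"jaw":-1},{"tx":-78,"ty":2,"tz":76,"wx":-0.007,"wy":0.005,"wz":-0.005,"jaw":-1},{"tx":-86,"ty":2,"tz":84,"wx":-0.007,"wy":0.005,"wz":-0.005,"jaw":-1},{"tx":-86,"ty":2,"tz":84,"wx":-0.007,"wy":0.005,"wz":-0.005,"jaw":-1}]'
python3 - <<'E'
from h import *; from cell import arm
p0,r0=pose(arm.read_state()); g=gap('A')+[.0018,-.0006]
rel(p0,r0,*place(r0,g,CYAW+LEAN['A'],.131))
f=arm.grab_frame('scene'); print(held(f,g,.08,.025))
E
```

```text
t: 23.62
position: [0.5714, -0.0785, 0.1849]
ee_rot: [-0.368, 0.283, 0.878, 0.118]
ft_force: [0.2, 0.3, -0.8]
opening: 0.0192
gripper_force: 39.9
t [-32.7   1.3  30.5] w [-0.    -0.008 -0.002] goal [ 0.5731 -0.0782  0.1402] rows 0.7 0.0
(array([[ 5.644e-01, -7.150e-02,  9.510e-02,  1.620e+02],
       [ 5.642e-01, -7.210e-02,  1.255e-01,  1.860e+02],
       [ 5.634e-01, -7.270e-02,  1.429e-01,  3.600e+01]]), np.float64(0.05154215984433441))
```

```bash
python3 -m jog '[{"tx":-9,"ty":1.3,"tz":7,"wx":0,"wy":-0.008,"wz":0,"jaw":-1},{"tx":-17,"ty":1.3,"tz":15,"wx":0,"wy":-0.008,"wz":0,"jaw":-1},{"tx":-25,"ty":1.3,"tz":23,"wx":0,"wy":-0.008,"wz":0,"jaw":-1},{"tx":-32.5,"ty":1.3,"tz":30.5,"wx":0,"wy":-0.008,"wz":0,"jaw":-1},{"tx":-32.5,"ty":1.3,"tz":30.5,"wx":0,"wy":-0.008,"wz":0,"jaw":-1},{"tx":-32.5,"ty":1.3,"tz":30.5,"wx":0,"wy":-0.008,"wz":0,"jaw":-1}]'
```

```text
t: 24.42
position: [0.5736, -0.0782, 0.1416]
ee_rot: [-0.364, 0.283, 0.88, 0.117]
ft_force: [-0.8, -1.1, -2.1]
opening: 0.0191
gripper_force: 39.9
```

```bash
python3 -m jog '[{"tx":0,"ty":0,"tz":0,"wx":0,"wy":0,"wz":0,"jaw":-0.27},{"tx":0,"ty":0,"tz":0,"wx":0,"wy":0,"wz":0,"jaw":-0.27},{"tx":0,"ty":0,"tz":0,"wx":0,"wy":0,"wz":0,"jaw":-0.27},{"tx":0,"ty":0,"tz":-20,"wx":0,"wy":0,"wz":0,"jaw":-0.27},{"tx":0,"ty":0,"tz":-50,"wx":0,"wy":0,"wz":0,"jaw":-0.27},{"tx":0,"ty":0,"tz":-90,"wx":0,"wy":0,"wz":0,"jaw":-0.27},{"tx":0,"ty":0,"tz":-90,"wx":0,"wy":0,"wz":0,"jaw":-0.27},{"tx":60,"ty":-20,"tz":-100,"wx":0,"wy":0,"wz":0,"jaw":-0.27},{"tx":157,"ty":-87,"tz":-75,"wx":0,"wy":0,"wz":0,"jaw":-0.27},{"tx":157,"ty":-87,"tz":-75,"wx":0,"wy":0,"wz":0,"jaw":-0.27},{"tx":157,"ty":-87,"tz":-75,"wx":0,"wy":0,"wz":0,"jaw":-0.27},{"tx":157,"ty":-87,"tz":-75,"wx":0,"wy":0,"wz":0,"jaw":-0.27}]'
python3 - <<'E'
from h import *; from cell import arm
a=[]
for n in['scene','top']:
    f=arm.grab_frame(n);print(len(caps(f)),caps(f)[:,:3].round(4).tolist());a.append(f['pixels'][:,:,::-1])
    for k in('spray','tape'):print(k,[(np.round(d['xyz'],3).tolist(),round(d['confidence'],2)) for d in arm.place_of(k,f)[:1]])
cv2.imwrite('pics/c5.png',cv2.hconcat([cv2.resize(np.ascontiguousarray(x),None,fx=2,fy=2,interpolation=cv2.INTER_CUBIC) for x in (a[0][80:340,160:360],a[1][60:320,120:320])]))
E
```

```text
t: 25.92
position: [0.4752, -0.1143, 0.305]
ee_rot: [-0.364, 0.283, 0.88, 0.117]
ft_force: [0.6, 0.2, -0.5]
opening: 0.0338
gripper_force: 0.0
12 [[0.477, 0.0209, 0.1329], [0.4855, -0.0143, 0.1328], [0.4908, -0.0498, 0.1327], [0.5146, 0.0274, 0.1329], [0.4957, -0.0847, 0.1329], [0.519, -0.0072, 0.1329], [0.5249, -0.0429, 0.133], [0.5484, 0.0329, 0.1327], [0.5312, -0.0785, 0.1329], [0.5532, -0.0015, 0.1329], [0.5623, -0.0373, 0.1328], [0.5675, -0.0724, 0.1329]]
spray [([0.704, 0.188, 0.001], 0.77)]
tape [([0.73, -0.026, 0.001], 0.56)]
12 [[0.5634, -0.0712, 0.1342], [0.5564, -0.0356, 0.134], [0.5495, -0.001, 0.1343], [0.5439, 0.0344, 0.134], [0.5254, -0.0756, 0.1339], [0.5195, -0.042, 0.1342], [0.5138, -0.0068, 0.1341], [0.5084, 0.0285, 0.1336], [0.4909, -0.0828, 0.1343], [0.4853, -0.0477, 0.1339], [0.4797, -0.0124, 0.1336], [0.473, 0.0227, 0.1338]]
spray [([0.704, 0.188, 0.0], 0.66)]
tape [([0.733, -0.024, 0.001], 0.96)]
```

View pics/c5.png

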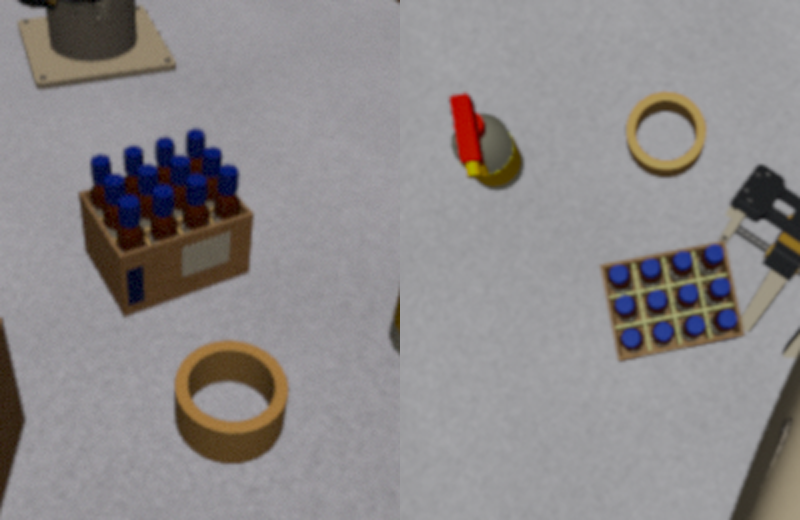

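All 12 caps are at the same height, with every cell filled. The spray bottle (485,145) and tape roll (667,132) haven't moved, and the arm is clear.

```bash
python3 -c "
from cell import arm
print(arm.finish_job())"
```

```text
the job is handed in; nothing more can be done
None
```

The three bottles now stand cap up on the carton floor, so all 12 cells are filled; the spray bottle and tape roll were not moved, and I handed the job in at about 26 s.

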